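# Level the sprung pull-out shelf under the sink

## Robot

A 6-joint arm with a two-finger parallel gripper is mounted at the origin on the work surface. World frame = base frame: x ahead of the robot, y to its left, z up, the work surface at z = 0. Lengths are in mm, angles in rad, forces in N, time in s.
With the tool pointing down it reaches from about 275 to 750 mm from the base axis. Payload 10.2 kg.
Tool frame: the origin (TCP) lies at the very end of the fingers, on their centre line; the grasp point (between the pads) lies 19 mm behind it; x points along the fingers, y is the direction in which the jaws open and shut, and the axes are right-handed (so a half turn about x gives the same grasp; the last joint's range is limited). The gripper opens to 85 mm and grips with 20 to 120 N. Pads are 22 mm wide; open, the fingers measure 114 mm over their backs; the gripper's body (76 mm by 85 mm) begins 54 mm behind the grasp point. The pads swing forward as they close: fully open they stand 13 mm farther back than shut.
Start: joints at [-1.57, 0.313, 1.498, -0, 1.331, -0.223], TCP at [116.503, -511.916, 207.294] pointing down, gripper open.
Joint ranges: [-2.94, 2.94], [-0.97, 2.17], [0.19, 2.56], [-1.23, 4.37], [0.02, 3.11], [-2.88, 2.88]. Speed limits (rad/s): [2.39, 2.39, 3.01, 3.14, 3.14, 3.14].

## Interface

Orientations are given as a unit quaternion [w, x, y, z].
In Python, from rig import ctrl, viewer, order gives the robot as it stands. The module is installed in compiled form; this text tells all that it offers.
- The arm moves only by the tool carry_out, never from a script. Its argument "deltas" is a list of rows, each a list of 7 numbers: the gripper command: -1 is fully open, 1 is shut, values between are in proportion, then the shift along the tool's x, y, z in mm, then the turn, a rotation vector about the tool's x, y, z in degrees. A call has exactly 5 rows; each row is the pose to reach, as a shift and turn from the pose commanded when the call began, along the tool's axes at that moment; what a row does not reach only later rows make up. A row lasts 1/8 s, in which the tool goes at most 62.5 mm and 10.7 degrees, less where a joint would pass 70% of its speed; a pose out of reach is approached as far as the arm can. A call with a gripper value outside its range is refused whole. The fingers move at their own pace and stop on an object; "newtons" is the grip in N (left out, the last holds). Time passes only in rows, so rows that repeat a pose let the fingers close, or fill a call up. It gives the time, the measured TCP pose, the force and the opening at its end, in the units of the state.
- ctrl.sense(): the state, without advancing time (a new reading comes with each control period).
- viewer.capture(name): name is "scene" or "top" or "wrist"; returns the picture (400x640x3 uint8, red, green, blue); there is no depth.
- viewer.calibration(name): a dict with "fx", "fy", "cx", "cy" (pixels), "xyz" and "attitude" of the camera in the world; the wrist camera has in their place "T_tool_cam" (4x4, takes a point from camera to tool coordinates, whose origin is the TCP and whose axes are the tool frame's). Camera axes: x right, y down, z forward; pixel columns grow to the right and rows downward; lengths in mm; the calibration is good to about 2 mm. A picture is of the moment at which its call begins: read the wrist's pose just before it. calibration takes no time and is no camera call.
- order.finish_job(): hands the job in, once; it reports no verdict.
The state is a dict: "time_s": time; "joints": joint angles; "dq": joint speeds; "tau": joint torques, N m; "eef_pos": TCP position; "ee_rot": TCP orientation; "force": force on the tool from outside, world axes, zero at the start; "wrist_torque": the same for the moment, N m; "grip_width": opening from 0.0 (shut) to 1.0 (fully open).
Only numpy, scipy, OpenCV 4.12 (cv2) and the standard library are available. Lean on these libraries where they do the work, as an engineer would, in place of code of your own. Each camera call takes 0.05 s, during which the arm holds its last target. There are 200 camera calls.

## Task

Lay the spirit level upright on the hinged particleboard shelf, along the line from its hinge to its levelling foot, and turn the black knob of the levelling foot until the bubble stands between its two lines while you press the level down so that the shelf bears on its foot (springs lift the shelf off it otherwise). Finish holding: the program ends while still pressing down on the level, and only on the level, with the bubble centred. Leave the other household things where they are.

Things in the scene. Friction and masses are not known exactly. Their poses are not given: they have to be found in the camera images.
- level: loose aluminium spirit level, bar 230 x 30 x 40 high (mm), black ends, about 0.25 kg. Origin: centre of underside; x along its length, z up. Its middle 76 mm is 24 high and carries the vial (72 x 16, top 36 above the underside); pick it there across the 30 mm. Flat end blocks 77 long, 40 high, middles at x = +-76: press there. It may lie either way round on the shelf.
- bubble (a joint): place (m) of the pale bubble (14 mm long) in the level's vial: 0 centred, + towards the level's x, stops at +-0.017. Two thin black lines at x = +11 and -11 mm: it stands between them within +-0.004. It drifts to the higher end, 0.6 mm per 0.001 rad of slope along the level, and rests after about 0.8 s.
- shelf: particleboard 250 x 320 x 16, hinged at its left edge. Origin: middle of the hinge line, mid thickness (top face z = +8; 91 above the table when level). Board at y = 0 to -320, x = +-125. Tips about x only. Springs hold the free right side 0.045 rad up, foot in the air; about 10 N pressed down at y = -220 brings it down onto its foot. White latch fixed at x = 60, y = -298 (45 x 30, 20 high).
- lay_spot (a point): point on top of the board (shelf x = 50, y = -150), clear place for the middle of the level, which then lies along this frame's y (hinge to foot side); z is the board's normal
- knob_grip (a point): grip point of the levelling foot's black knob (shelf x = -70, y = -260): on the turning axis z, in an upright bar 46 long (x), 14 thick (y), its top 12 above this point, standing on a 44 mm disc; point 32 above the board. It starts within 0.3 rad of the bar lying along the shelf's x. Friction 0.15 N m; it stays where left; range +-3 rad. One to two rad, either way, are needed.
- foot: foot of the levelling screw under the board, below the knob, 26 in diameter; origin under its centre. Turning the knob clockwise seen from above screws it down 3.2 mm per rad and so raises the right side of the pressed shelf (0.0123 rad of slope, 7.4 mm of bubble, per rad); anticlockwise lowers it. It bears on a grey packer of unknown height.
- frame: fixed white frame with steel runners under the shelf, 260 x 340, hinge brackets on its left (+y) side up to 90 high. Origin: centre of its underside; the hinge lies at its y = +150, z = +83.
- tin: stainless scouring tin with twist cap, 76 in diameter, 100 high, bystander; origin under its centre
- brush: wooden-handled dish brush lying on the table, bystander; about 250 long along x
- sprayer: empty trigger spray bottle, 76 in diameter, 211 high, light, bystander; origin under its centre
Mind the look-alikes: they are no part of the job. Of the things that look like the level, take the one that is farthest from the robot's base at the start.

How it is judged (in metres and radians):
On the way, in this order (a step that is already met when the one before it is completed fails the run):
1. the level lies flat on the shelf, along it, let go (z of level in the frame of shelf between 0.004 and 0.012 m and y of level in the frame of shelf between -0.3 and -0.03 m and x of level in the frame of shelf between -0.13 and 0.13 m and angle between the z axis of level and the z axis of shelf, either way round below 0.03 rad and angle between the x axis of level and the y axis of shelf, either way round below 0.35 rad and contact force between the fingers and level below 0.2 N and contact force between level and shelf above 0.8 N), for 0.2 s.
2. the knob is turned until, with the level pressed and the shelf bearing on its foot, the bubble stands between its lines (z of level in the frame of shelf between 0.004 and 0.012 m and y of level in the frame of shelf between -0.3 and -0.03 m and x of level in the frame of shelf between -0.13 and 0.13 m and angle between the z axis of level and the z axis of shelf, either way round below 0.03 rad and angle between the x axis of level and the y axis of shelf, either way round below 0.35 rad and contact force between any of the fingers, the arm and level above 3 N and contact force between foot and anything else above 1.5 N and value of joint bubble between -0.0045 and 0.0045 m), for 0.6 s.
At the end, for the whole second after the job is handed in: Level flat on the board, within 0.35 rad of the hinge-to-foot line; robot still pressing it (over 4 N onto the shelf), touching neither board nor knob; foot bearing over 1.5 N; bubble within 4.5 mm of centre, shelf within 0.012 rad of level; bystanders within 50 mm of their starts (all of step 2 and contact force between level and shelf above 4 N and contact force between each of the arm, the fingers and shelf below 0.5 N and angle between shelf's own z axis and vertical below 0.012 rad and distance of each of tin, sprayer, brush from where it was at the start of the episode below 0.05 m); the arm keeps its last pose, push and grip.
It fails at once if a bystander is knocked away or over (distance of any of tin, sprayer, brush from where it was at the start of the episode above 0.06 m or angle between any of tin, sprayer's own z axis and vertical above 0.6 rad).
It also fails if it takes over 72 s, if anything falls off the work surface, if the arm or the gripper's body presses on something with over 40 N, if the wrist force passes 120 N, or if a joint passes its speed limit or range.

## Working session

There is one attempt and no reset: what is moved stays moved. The work goes in short steps, Python scripts to look and compute and a tool call to move; the robot and the scene stay as the last step left them, time stands still between calls to the robot, and variables do not carry over. Pictures are saved under pics/ and viewed, about 8 in all and at most 12, crops included, and the job is handed in when it is done.

Besides the shell and the picture viewer there is one more tool, called after "Emit:" by a JSON object that holds its "name" and its "arguments". carry_out: Moves the arm, as the interface text tells. Its arguments: {"type":"object","properties":{"deltas":{"type":"array"},"newtons":{"type":"number"}},"required":["deltas"]}

```bash
mkdir -p pics; cat > h.py <<'E'
import numpy as np, cv2
from scipy.spatial.transform import Rotation as R
from rig import ctrl, viewer, order
def q(w): return R.from_quat([w[1],w[2],w[3],w[0]])
def cam(name):
    c=viewer.calibration(name)
    if name=='wrist':
        s=ctrl.sense(); T=np.array(c['T_tool_cam']); r=q(s['ee_rot']).as_matrix()
        return c, r@T[:3,:3], r@T[:3,3]+np.array(s['eef_pos'])
    a=np.array(c['attitude'])
    return c,(q(a).as_matrix() if a.size==4 else a.reshape(3,3)),np.array(c['xyz'])
def ray(C,u,v,z):
    c,r,p=C; d=r@np.array([(u-c['cx'])/c['fx'],(v-c['cy'])/c['fy'],1]); return p+d*(z-p[2])/d[2]
def proj(C,P):
    c,r,p=C; x=r.T@(np.array(P)-p); return x[0]/x[2]*c['fx']+c['cx'],x[1]/x[2]*c['fy']+c['cy']
def shot(name,fn):
    C=cam(name); im=viewer.capture(name); cv2.imwrite('pics/'+fn,im[:,:,::-1]); return C,im
E
python3 - <<'E'
from h import *
for n in('scene','top'):
    C,im=shot(n,n+'0.png'); print(C[0])
print(ctrl.sense())
E
```

```text
{'fx': 428.49809299040567, 'fy': 428.49809299040567, 'cx': 312.3012071304249, 'cy': 201.73879726043506, 'xyz': array([1414.0848399 ,  267.46275097,  995.01064647]), 'attitude': array([-0.23780181,  0.5624205 ,  0.72443662, -0.31988287])}
{'fx': 433.2697440587624, 'fy': 433.2697440587624, 'cx': 313.821812210026, 'cy': 197.09186813662248, 'xyz': array([ 215.81213093,  -22.42173612, 1581.39735723]), 'attitude': array([ 0.06794448, -0.70056028,  0.70775123, -0.06072097])}
{'time_s': 0.1, 'joints': array([-1.57042132e+00,  3.13345769e-01,  1.49836526e+00, -2.31130759e-07,
        1.33101626e+00, -2.23373754e-01]), 'dq': array([-0.00040137, -0.00145683, -0.00016849,  0.00156672, -0.00051129,
        0.00057724]), 'tau': array([ 3.79222445e-03, -4.12897217e+01, -2.60138047e+01, -9.56017993e-05,
        3.01245709e-03, -1.05341587e-05]), 'eef_pos': array([ 116.49181612, -511.64259742,  206.81546526]), 'ee_rot': array([ 0.07854355,  0.70273081,  0.0793409 , -0.70264169]), 'force': array([-0.04651104,  0.08660862, -0.18267895]), 'wrist_torque': array([ 0.00766802,  0.00678277, -0.00984454]), 'grip_width': 0.9969032246256538}
```

View pics/top0.png

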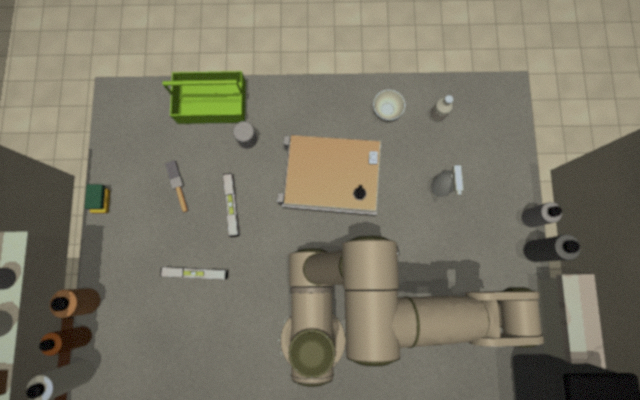

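View pics/scene0.png

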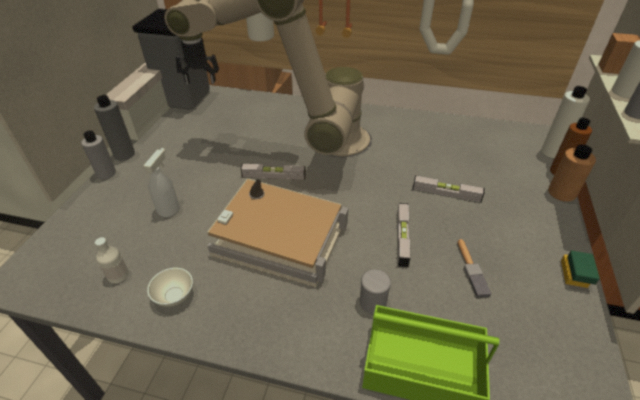

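The top view shows two levels, at (231,205) and (194,273), and the scene view a third at (272,172). The shelf is at (333,175), its knob at (360,191) and its latch at (374,157). Next I measure their positions.

```bash
python3 - <<'E'
from h import *
T=cam('top');S=cam('scene')
np.set_printoptions(precision=1,suppress=True)
for n,C,pts,z in [('lvA',T,[(228,176),(234,234),(231,205)],38),('lvB',T,[(163,272),(227,274)],38),('lvC',S,[(243,170),(304,174)],38),('lvAs',S,[(404,205),(404,261)],38),('lvBs',S,[(415,185),(482,194)],38),
 ('shelf corners',T,[(290,136),(381,140),(376,212),(284,206)],97),('latch',T,[(374,157)],120),('knob',T,[(360,190)],135),('tin',T,[(244,128)],100),('sprayer',T,[(450,180)],150)]:
    for p in pts:
        P=ray(C,*p,z); print(n,p,P,np.hypot(P[0],P[1]))
E
```

```text
lvA (228, 176) [582.4 305.8  38. ] 657.7713788441148
lvA (234, 234) [369.4 278.6  38. ] 462.654595467151
lvA (231, 205) [474.6 292.   38. ] 557.2036005558841
lvB (163, 272) [237.9 526.1  38. ] 577.3274823057656
lvB (227, 274) [228.8 299.8  38. ] 377.1679819299887
lvC (243, 170) [ 324.5 -290.    38. ] 435.16923573469893
lvC (304, 174) [294.7 -72.2  38. ] 303.37965327043975
lvAs (404, 205) [370.3 284.4  38. ] 466.8976640304271
lvAs (404, 261) [602.5 308.2  38. ] 676.6976889477834
lvBs (415, 185) [262.2 310.3  38. ] 406.2699546580098
lvBs (482, 194) [255.9 528.4  38. ] 587.064085344627
shelf corners (290, 136) [712.7  74.8  97. ] 716.5970850557158
shelf corners (381, 140) [ 693.6 -249.8   97. ] 737.2258858479294
shelf corners (376, 212) [ 434.6 -222.9   97. ] 488.4223653121963
shelf corners (284, 206) [459.1  95.4  97. ] 468.9199152634162
latch (374, 157) [ 624.8 -219.6  120. ] 662.306749926738
knob (360, 190) [ 505.2 -166.1  135. ] 531.7648365284466
tin (244, 128) [743.8 239.8 100. ] 781.4798779570712
sprayer (450, 180) [ 533.1 -468.7  150. ] 709.8241235398965
```

```bash
cat >> h.py <<'E'
np.set_printoptions(precision=2,suppress=True)
def down(a,tilt=None):
    a=np.radians(a); M=np.array([[0,np.cos(a),np.sin(a)],[0,np.sin(a),-np.cos(a)],[-1,0,0]])
    return M if tilt is None else R.from_rotvec(tilt).as_matrix()@M
def yaw():
    M=q(ctrl.sense()['ee_rot']).as_matrix(); return np.degrees(np.arctan2(M[1,1],M[0,1])),M
def delta(pos,M,frm=None):
    s=ctrl.sense(); p,M0=(np.array(s['eef_pos']),q(s['ee_rot']).as_matrix()) if frm is None else frm
    return M0.T@(np.array(pos)-p), np.degrees(R.from_matrix(M0.T@M).as_rotvec())
E
python3 - <<'E'
from h import *
print(yaw(), viewer.calibration('wrist'))
for a in(97,-83): print(a,delta([477,293,207],down(a)))
E
```

```text
(np.float64(-77.18012909893297), array([[-0.  ,  0.22, -0.98],
       [ 0.  , -0.98, -0.22],
       [-1.  , -0.  , -0.  ]])) {'fx': 303.93188326644116, 'fy': 303.93188326644116, 'cx': 314.8886636014726, 'cy': 205.60682739460623, 'T_tool_cam': array([[   0.  ,   -0.32,    0.95, -166.34],
       [   1.  ,    0.  ,   -0.  ,   -0.06],
       [   0.  ,    0.95,    0.32,  -82.37],
       [   0.  ,    0.  ,    0.  ,    1.  ]])}
97 (array([   0.73, -704.59, -530.06]), array([-174.18,   -0.1 ,   -0.02]))
-83 (array([   0.73, -704.59, -530.06]), array([ 5.82, -0.01,  0.06]))
```

Emit:
{"name": "carry_out", "arguments": {"deltas": [[-1,0,-47,-35.3,0,0,0],[-1,0,-94,-70.6,0,0,0],[-1,0,-141,-106,0,0,0],[-1,0,-188,-141,0,0,0],[-1,0,-235,-176.5,0,0,0]]}}

```text
time_s: 0.72
eef_pos: [236.8, -241.8, 207.1]
ee_rot: [0.079, 0.703, 0.079, -0.703]
force: [1.5, 0.4, 0.4]
grip_width: 0.999
```

Emit:
{"name": "carry_out", "arguments": {"deltas": [[-1,0,-47,-35.3,0,0,0],[-1,0,-94,-70.6,0,0,0],[-1,0,-141,-106,0,0,0],[-1,0,-188,-141,0,0,0],[-1,0,-235,-176.5,0,0,0]]}}

```text
time_s: 1.35
eef_pos: [356.8, 26.7, 207.4]
ee_rot: [0.079, 0.703, 0.079, -0.702]
force: [1.2, -1.3, 0.6]
grip_width: 0.999
```

Emit:
{"name": "carry_out", "arguments": {"deltas": [[-1,0,-47,-35.3,0,0,0],[-1,0,-94,-70.6,0,0,0],[-1,0,-141,-106,0,0,0],[-1,0,-188,-141,0,0,0],[-1,0,-235,-176.5,6,0,0]]}}

```text
time_s: 1.98
eef_pos: [476.7, 295.0, 206.9]
ee_rot: [-0.041, -0.706, -0.041, 0.706]
force: [-0.2, -0.8, 0.6]
grip_width: 1.001
```

```bash
python3 - <<'E'
from h import *
C,im=shot('wrist','w1.png'); s=ctrl.sense(); print(s['eef_pos'],s['joints'],yaw()[0])
E
```

```text
[477.88 299.69 205.66] [0.35 0.4  1.38 0.   1.36 1.81] -83.48869141197181
```

View pics/w1.png

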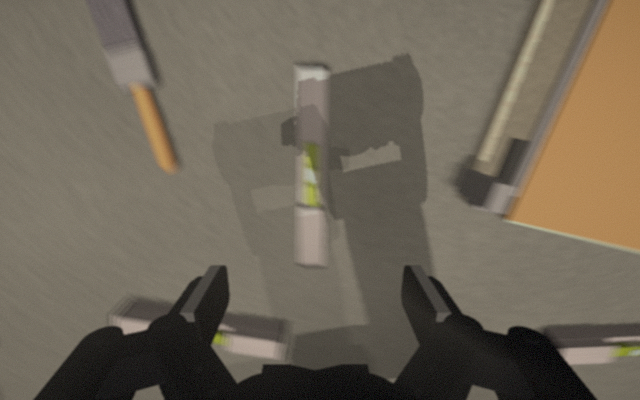

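The wrist view shows level A upright, running along image column ~312 from row 67 to row 265, with its vial at (311,175).

```bash
python3 - <<'E'
from h import *
C=cam('wrist');s=ctrl.sense(); print(s['eef_pos'])
for p,z in[((312,67),40),((312,265),40),((311.5,175),30),((298,142),24),((298,207),24),((327,207),40),((297,207),40)]: print(p,ray(C,*p,z))
for P in [(477,293,40),(591,307,40),(363,279,40)]: print(proj(C,P))
E
```

```text
[477.88 299.69 205.66]
(312, 67) [592.07 316.16  40.  ]
(312, 265) [369.54 291.48  40.  ]
(311.5, 175) [480.17 304.44  30.  ]
(298, 142) [514.87 323.69  24.  ]
(298, 207) [437.53 316.28  24.  ]
(327, 207) [446.98 282.62  40.  ]
(297, 207) [443.02 317.08  40.  ]
(np.float64(321.2000540121759), np.float64(180.91121715582702))
(np.float64(320.9761984931846), np.float64(69.29583062003928))
(np.float64(321.37997830945307), np.float64(270.6222954364056))
```

```bash
python3 - <<'E'
from h import *
viewer.capture('wrist')
C,im=shot('wrist','w2.png'); s=ctrl.sense(); print(s['eef_pos'],yaw()[0])
hsv=cv2.cvtColor(im,cv2.COLOR_RGB2HSV); m=cv2.inRange(hsv,(28,100,60),(50,255,255)); m[:,:250]=0;m[:,400:]=0;m[300:]=0
ys,xs=np.nonzero(m); print(xs.mean(),ys.mean(),xs.min(),xs.max(),ys.min(),ys.max())
print(ray(C,(xs.min()+xs.max())/2,(ys.min()+ys.max())/2,30))
for r in (80,100,120,220,240,255):
    g=im[r,270:360].astype(int).sum(1); d=np.diff(g); print(r,270+d.argmax(),270+d.argmin())
print(im[55:75,312].sum(1), im[225:275:2,312].sum(1))
E
```

```text
[476.18 294.61 205.82] -83.02891125673982
317.7425431711146 176.58241758241758 312 324 147 208
[476.88 293.41  30.  ]
80 303 333
100 303 332
120 303 331
220 304 326
240 305 329
255 305 352
[356 358 359 347 346 354 343 346 350 341 334 274 190 170 161 209 351 490
 539 540] [477 477 475 470 472 469 489 473 480 469 479 470 473 479 469 464 473 466
 456 454 459 352 214 317 336]
```

Emit:
{"name": "carry_out", "arguments": {"deltas": [[-1,50,1.5,-0.6,0,0,0],[-1,100,1.5,-0.6,0,0,0],[-1,150,1.5,-0.6,0,0,0],[-1,185,1.5,-0.6,0,0,0],[-1,202,1.5,-0.6,0,0,0]], "newtons": 40}}

```text
time_s: 2.75
eef_pos: [476.3, 290.5, 4.0]
ee_rot: [-0.042, -0.705, -0.042, 0.707]
force: [0.3, 0.4, 0.5]
grip_width: 0.998
```

Emit:
{"name": "carry_out", "arguments": {"deltas": [[1,0,0,0,0,0,0],[1,0,0,0,0,0,0],[1,0,0,0,0,0,0],[1,0,0,0,0,0,0],[1,0,0,0,0,0,0]], "newtons": 40}}

```text
time_s: 3.38
eef_pos: [477.5, 292.0, 6.2]
ee_rot: [0.042, 0.706, 0.042, -0.705]
force: [-1.2, 2.6, 7.6]
grip_width: 0.171
```

Emit:
{"name": "carry_out", "arguments": {"deltas": [[1,-20,0,0,0,0,0],[1,-60,0,0,0,0,0],[1,-110,0,0,0,0,0],[1,-160,0,0,0,0,0],[1,-200,0,0,0,0,0]]}}

```text
time_s: 4.0
eef_pos: [477.0, 291.5, 207.1]
ee_rot: [0.042, 0.706, 0.042, -0.706]
force: [0.8, 0.3, -2.7]
grip_width: 0.169
```

```bash
python3 - <<'E'
from h import *
viewer.capture('wrist')
C,im=shot('wrist','w3.png'); T,tp=shot('top','t3.png'); s=ctrl.sense(); print(s['eef_pos'],yaw(),s['grip_width'],s['force'],s['time_s'])
m=cv2.inRange(cv2.cvtColor(tp,cv2.COLOR_RGB2HSV),(8,90,60),(22,255,255)); m[:,:270]=0; m[:,395:]=0; m[:110]=0; m[230:]=0
c=max(cv2.findContours(m,0,2)[0],key=cv2.contourArea); hull=cv2.convexHull(c)
ap=cv2.approxPolyDP(hull,5,True)[:,0]; print(ap, cv2.minAreaRect(c))
for p in ap: print(p, ray(T,*p,91), ray(T,*p,105))
E
```

```text
[477.53 291.71 206.57] (np.float64(-83.17240154638753), array([[ 0.  ,  0.12, -0.99],
       [ 0.  , -0.99, -0.12],
       [-1.  , -0.  , -0.  ]])) 0.17021058770783423 [ 0.15 -0.52 -2.53] 4.15
[[291 137]
 [378 142]
 [373 206]
 [286 201]] ((331.6065368652344, 171.45562744140625), (89.47711181640625, 66.6692123413086), 3.9451863765716553)
[291 137] [710.9   71.55  91.  ] [706.25  70.67 105.  ]
[378 142] [ 688.23 -239.73   91.  ] [ 683.8  -237.69  105.  ]
[373 206] [ 456.68 -214.02   91.  ] [ 454.42 -212.22  105.  ]
[286 201] [477.72  88.95  91.  ] [475.26  87.9  105.  ]
```

View pics/w3.png

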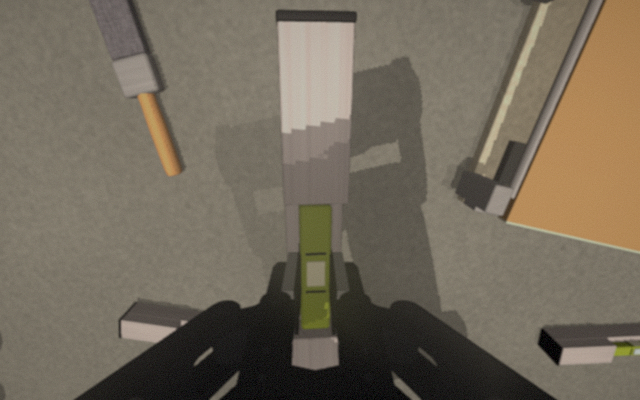

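The level hangs straight in the fingers, with the vial near (316,265) and the bubble at (316,274). Next I carry it over the shelf.

Emit:
{"name": "carry_out", "arguments": {"deltas": [[1,0,37.7,-10.7,-8,0,0],[1,0,75.4,-21.4,-16,0,0],[1,0,113,-32,-24,0,0],[1,0,151,-43,-32,0,0],[1,0,188,-53.5,-40,0,0]]}}

```text
time_s: 4.78
eef_pos: [552.1, 110.0, 203.1]
ee_rot: [-0.282, -0.647, -0.283, 0.649]
force: [0.4, 0.5, -2.3]
grip_width: 0.172
```

```bash
python3 - <<'E'
from h import *
t=np.array([-0.045*np.cos(np.radians(-4.5)),-0.045*np.sin(np.radians(-4.5)),0])
s=ctrl.sense(); print(s['eef_pos'],yaw()[0],s['joints']); print(delta([628,-69,185],down(-4.5,t)))
E
```

```text
[552.12 109.96 203.12] -42.91909883325793 [-0.01  0.4   1.38 -0.    1.36  0.74]
(array([ 17.84, 177.49,  79.34]), array([-38.41,  -2.39,   1.07]))
```

Emit:
{"name": "carry_out", "arguments": {"deltas": [[1,3,35.5,15.9,-7.7,-0.5,0.2],[1,7,71,31.7,-15.4,-1,0.4],[1,10,106.5,47.6,-23,-1.4,0.6],[1,14,142,63.5,-30.7,-1.9,0.9],[1,17,177.5,79.3,-38.4,-2.4,1.1]]}}

```text
time_s: 5.4
eef_pos: [627.3, -69.0, 185.7]
ee_rot: [-0.491, -0.508, -0.469, 0.531]
force: [0.4, 0.4, -2.5]
grip_width: 0.166
```

```bash
python3 - <<'E'
from h import *
viewer.capture('wrist')
C,im=shot('wrist','w4.png');s=ctrl.sense(); print(s['eef_pos'],yaw(),s['joints'],s['time_s'])
E
```

```text
[627.44 -71.08 184.98] (np.float64(-4.811869360586563), array([[-0.  ,  1.  , -0.08],
       [-0.05, -0.08, -1.  ],
       [-1.  , -0.  ,  0.05]])) [-0.28  0.57  1.18 -0.05  1.39 -0.19] 5.5
```

View pics/w4.png

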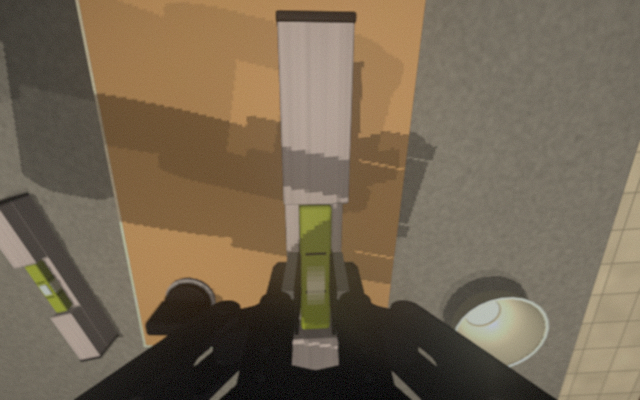

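The shelf's edges run (79,0)-(145,345) and (423,0)-(388,300). The knob is at (180,310), and the level hangs over the board.

```bash
python3 - <<'E'
from h import *
C=cam('wrist')
# board plane tilted: z=91+0.045*(85-y) approx, iterate
def rb(u,v,h=0):
    P=ray(C,u,v,97)
    for _ in range(5): P=ray(C,u,v,91+h+.045*(85-P[1]))
    return P
L=[rb(79,0),rb(145,345)];Rr=[rb(423,0),rb(388,300)]
print(L,Rr,'knob bar top',rb(180,300,44),rb(185,290,20))
for e in(L,Rr): d=e[1]-e[0]; print(np.degrees(np.arctan2(d[1],d[0])))
E
```

```text
[array([470.57,  90.91,  90.73]), array([ 435.97, -216.74,  104.58])] [array([715.98,  70.03,  91.67]), array([ 689.42, -181.66,  103.  ])] knob bar top [ 511.02 -133.01  144.81] [ 503.79 -140.39  121.14]
-96.41693492773113
-96.02380526200366
```

Emit:
{"name": "carry_out", "arguments": {"deltas": [[1,30,0,-2,0,0,0],[1,55,0,-4,0,0,0],[1,70,0,-4,0,0,0],[1,77,0,-4,0,0,0],[1,79,0,-4,0,0,0]]}}

```text
time_s: 6.12
eef_pos: [628.1, -67.5, 109.2]
ee_rot: [-0.49, -0.51, -0.467, 0.531]
force: [0.2, -0.1, -2.5]
grip_width: 0.167
```

Emit:
{"name": "carry_out", "arguments": {"deltas": [[1,1,0,0,0,0,0],[1,2,0,0,0,0,0],[1,2,0,0,0,0,0],[1,2,0,0,0,0,0],[1,2,0,0,0,0,0]]}}

```text
time_s: 6.75
eef_pos: [628.1, -67.7, 107.3]
ee_rot: [-0.491, -0.51, -0.467, 0.531]
force: [0.0, -0.3, -2.6]
grip_width: 0.17
```

Not in contact yet, so I keep lowering it.

Emit:
{"name": "carry_out", "arguments": {"deltas": [[1,1,0,0,0,0,0],[1,2,0,0,0,0,0],[1,3,0,0,0,0,0],[1,4,0,0,0,0,0],[1,4,0,0,0,0,0]]}}

```text
time_s: 7.38
eef_pos: [628.1, -68.0, 103.4]
ee_rot: [-0.491, -0.51, -0.467, 0.531]
force: [-1.6, -1.5, 0.4]
grip_width: 0.168
```

Emit:
{"name": "carry_out", "arguments": {"deltas": [[0.2,0,0,0,0,0,0],[0.2,0,0,0,0,0,0],[-0.2,0,0,0,0,0,0],[-0.2,0,0,0,0,0,0],[-0.2,0,0,0,0,0,0]]}}

```text
time_s: 8.0
eef_pos: [628.1, -67.9, 103.2]
ee_rot: [-0.491, -0.51, -0.467, 0.531]
force: [0.6, 0.1, 0.1]
grip_width: 0.596
```

Emit:
{"name": "carry_out", "arguments": {"deltas": [[-0.2,-20,0,0,0,0,0],[-0.2,-50,0,0,0,0,0],[0.9,-80,0,0,0,0,0],[1,-80,0,0,0,0,0],[1,-80,0,0,0,0,0]]}}

```text
time_s: 8.62
eef_pos: [627.7, -64.2, 181.9]
ee_rot: [-0.49, -0.509, -0.467, 0.531]
force: [-0.9, 0.4, -0.5]
grip_width: -0.001
```

```bash
python3 - <<'E'
from h import *
viewer.capture('wrist')
C,im=shot('wrist','w5.png');s=ctrl.sense(); print(s['eef_pos'],s['force'],s['grip_width'],yaw()[0],s['time_s'])
E
```

```text
[627.59 -64.2  181.69] [-0.18  0.39 -0.54] -0.0023393866659966772 -4.773468815545237 8.725
```

View pics/w5.png

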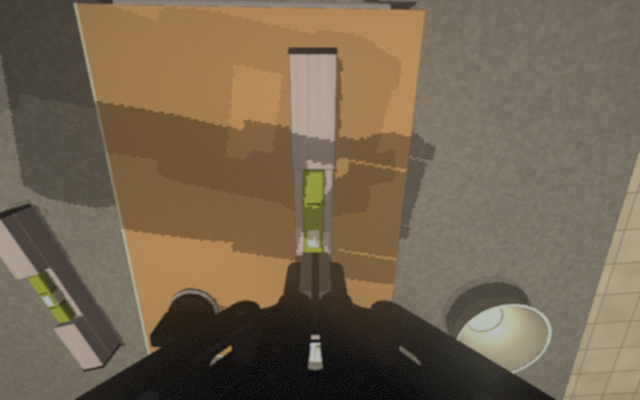

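The level lies upright along the board, with its vial at (314,210) and the bubble at the foot end, as expected with the shelf sprung up. Now I press on the end block.

Emit:
{"name": "carry_out", "arguments": {"deltas": [[1,0,0.2,25,0,0.8,0],[1,5,0.5,55,0,1.6,0],[1,15,0.8,79,0,2.6,0],[1,25,0.8,79.3,0,2.6,0],[1,30,0.8,79.3,0,2.6,0]]}}

```text
time_s: 9.35
eef_pos: [622.0, -143.9, 155.4]
ee_rot: [0.479, 0.521, 0.478, -0.519]
force: [-0.4, 0.2, -0.4]
grip_width: -0.001
```

Emit:
{"name": "carry_out", "arguments": {"deltas": [[1,4,0,0,0,0,0],[1,8,0,0,0,0,0],[1,12,0,0,0,0,0],[1,15,0,0,0,0,0],[1,15,0,0,0,0,0]]}}

```text
time_s: 9.98
eef_pos: [622.3, -144.5, 141.5]
ee_rot: [0.48, 0.521, 0.478, -0.519]
force: [0.1, -1.2, -0.4]
grip_width: 0.001
```

Emit:
{"name": "carry_out", "arguments": {"deltas": [[1,2,0,0,0,0,0],[1,4,0,0,0,0,0],[1,6,0,0,0,0,0],[1,7,0,0,0,0,0],[1,7,0,0,0,0,0]]}}

```text
time_s: 10.6
eef_pos: [622.4, -144.6, 134.7]
ee_rot: [0.48, 0.521, 0.478, -0.519]
force: [-0.9, 0.9, 0.4]
grip_width: 0.001
```

Emit:
{"name": "carry_out", "arguments": {"deltas": [[1,2,0,0,0,0,0],[1,3,0,0,0,0,0],[1,4,0,0,0,0,0],[1,5,0,0,0,0,0],[1,5,0,0,0,0,0]]}}

```text
time_s: 11.22
eef_pos: [622.4, -144.6, 129.6]
ee_rot: [0.48, 0.521, 0.478, -0.519]
force: [0.1, 0.4, 0.1]
grip_width: -0.001
```

```bash
python3 - <<'E'
from h import *
C,im=shot('wrist','w6.png');s=ctrl.sense(); print(s['eef_pos'],s['force'],s['grip_width'],yaw()[0],s['time_s'])
print(s['tau'])
E
```

```text
[ 622.41 -144.6   129.71] [0.47 0.36 0.53] -0.004942988613963263 -4.765029820561645 11.275
[ -0.   -54.38 -25.52   0.    -0.01  -0.  ]
```

View pics/w6.png

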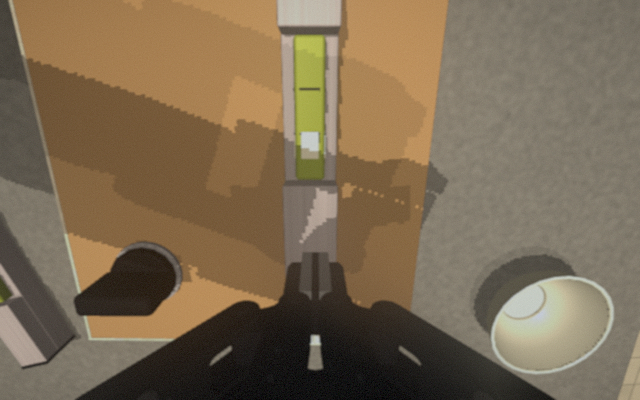

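The fingertips are over the foot-end block at (315,255) and not yet loaded. The knob bar is at (135,285). I press lower.

Emit:
{"name": "carry_out", "arguments": {"deltas": [[1,1,0,0,0,0,0],[1,2,0,0,0,0,0],[1,3,0,0,0,0,0],[1,4,0,0,0,0,0],[1,5,0,0,0,0,0]]}}

```text
time_s: 11.9
eef_pos: [622.4, -144.6, 124.7]
ee_rot: [0.48, 0.521, 0.478, -0.519]
force: [0.3, 0.4, -0.0]
grip_width: 0.002
```

```bash
python3 - <<'E'
from h import *
C,im=shot('wrist','w7.png');s=ctrl.sense(); print(s['eef_pos'],s['force'],s['tau'])
a=cv2.imread('pics/w6.png');b=im[:,:,::-1]
print('TCP px',proj(C,s['eef_pos']))
def prof(I,r): g=I[r,265:355].astype(int).sum(1); d=np.diff(g); return [265+i for i in np.argsort(-abs(d))[:6]]
for r in(10,100,195,220,245): print(r,prof(a,r),prof(b,r))
sh,_=cv2.phaseCorrelate(np.float32(cv2.cvtColor(a[:180,270:350].copy(),6)),np.float32(cv2.cvtColor(np.ascontiguousarray(b[:180,270:350]),6)));print(sh)
S,i2=shot('scene','s7.png')
cv2.imwrite('pics/c7.png',np.hstack([cv2.resize(i2[120:320,150:400],None,fx=1.6,fy=1.6)[:,:,::-1],cv2.resize(b[0:400,160:480],None,fx=.8,fy=.8)[:320]]))
E
```

```text
[ 622.38 -144.59  124.5 ] [-0.42 -0.58 -0.46] [  0.02 -55.06 -25.77   0.    -0.01   0.  ]
TCP px (np.float64(316.2273179003632), np.float64(246.70650509158398))
10 [np.int64(340), np.int64(339), np.int64(277), np.int64(341), np.int64(345), np.int64(276)] [np.int64(341), np.int64(340), np.int64(276), np.int64(342), np.int64(346), np.int64(275)]
100 [np.int64(336), np.int64(326), np.int64(293), np.int64(335), np.int64(341), np.int64(327)] [np.int64(336), np.int64(327), np.int64(292), np.int64(337), np.int64(326), np.int64(293)]
195 [np.int64(336), np.int64(315), np.int64(337), np.int64(351), np.int64(341), np.int64(342)] [np.int64(327), np.int64(315), np.int64(326), np.int64(350), np.int64(341), np.int64(337)]
220 [np.int64(307), np.int64(325), np.int64(326), np.int64(308), np.int64(283), np.int64(335)] [np.int64(306), np.int64(333), np.int64(307), np.int64(332), np.int64(331), np.int64(335)]
245 [np.int64(335), np.int64(336), np.int64(283), np.int64(279), np.int64(332), np.int64(352)] [np.int64(335), np.int64(329), np.int64(265), np.int64(282), np.int64(284), np.int64(342)]
(-0.017704037233109204, -0.1360205265162051)
```

View pics/c7.png

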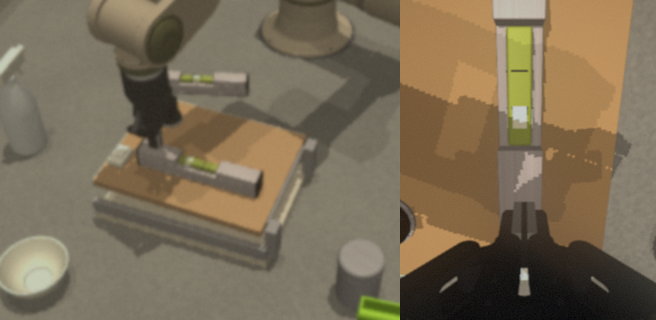

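The fingertips seem to end about 18 mm behind the reported TCP: the shut width of 0.17 fits a grip on the 16 mm vial, and there has been no contact yet. So contact should come near TCP z of about 122. I go on in small steps.

Emit:
{"name": "carry_out", "arguments": {"deltas": [[1,1,0,0,0,0,0],[1,2,0,0,0,0,0],[1,3,0,0,0,0,0],[1,4,0,0,0,0,0],[1,4,0,0,0,0,0]]}}

```text
time_s: 12.62
eef_pos: [622.4, -144.6, 120.6]
ee_rot: [0.48, 0.521, 0.478, -0.519]
force: [0.2, -0.7, 0.5]
grip_width: 0.0
```

Emit:
{"name": "carry_out", "arguments": {"deltas": [[1,1,0,0,0,0,0],[1,2,0,0,0,0,0],[1,3,0,0,0,0,0],[1,4,0,0,0,0,0],[1,4,0,0,0,0,0]]}}

```text
time_s: 13.25
eef_pos: [622.4, -144.6, 116.6]
ee_rot: [0.48, 0.521, 0.478, -0.519]
force: [-0.2, -0.6, 0.5]
grip_width: -0.003
```

Emit:
{"name": "carry_out", "arguments": {"deltas": [[1,1,0,0,0,0,0],[1,2,0,0,0,0,0],[1,3,0,0,0,0,0],[1,4,0,0,0,0,0],[1,4,0,0,0,0,0]]}}

```text
time_s: 13.88
eef_pos: [622.4, -144.6, 112.6]
ee_rot: [0.48, 0.521, 0.478, -0.519]
force: [-0.8, -0.3, 0.3]
grip_width: -0.002
```

```bash
python3 - <<'E'
from h import *
C,im=shot('wrist','w8.png');s=ctrl.sense(); print(s['eef_pos'],s['force'],s['tau'])
C2,i2=shot('scene','s8.png')
b=im[:,:,::-1]
cv2.imwrite('pics/c8.png',np.hstack([cv2.resize(i2[150:270,200:360],None,fx=2.5,fy=2.5,interpolation=2)[:,:,::-1],b[:300,150:480]]))
E
```

```text
[ 622.45 -144.59  112.68] [-0.05 -0.33  1.17] [ -0.04 -54.57 -25.14  -0.    -0.03  -0.  ]
```

View pics/c8.png

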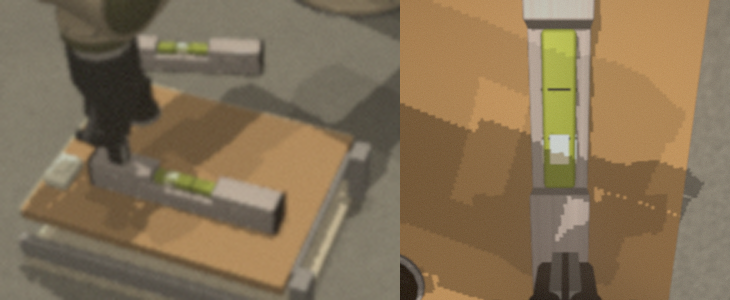

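The fingertips have just reached the top of the block near its middle, about 28 mm behind the reported TCP. I press on.

Emit:
{"name": "carry_out", "arguments": {"deltas": [[1,1,0,0,0,0,0],[1,2,0,0,0,0,0],[1,3,0,0,0,0,0],[1,4,0,0,0,0,0],[1,4,0,0,0,0,0]]}}

```text
time_s: 14.6
eef_pos: [622.9, -144.9, 110.7]
ee_rot: [0.481, 0.522, 0.477, -0.519]
force: [-4.1, 1.0, 11.6]
grip_width: 0.002
```

Emit:
{"name": "carry_out", "arguments": {"deltas": [[1,1,0,0,0,0,0],[1,2,0,0,0,0,0],[1,3,0,0,0,0,0],[1,4,0,0,0,0,0],[1,4,0,0,0,0,0]]}}

```text
time_s: 15.22
eef_pos: [623.7, -145.1, 110.1]
ee_rot: [0.482, 0.522, 0.476, -0.518]
force: [-10.5, 3.1, 31.8]
grip_width: 0.001
```

Emit:
{"name": "carry_out", "arguments": {"deltas": [[1,0,0,0,0,0,0],[1,0,0,0,0,0,0],[1,0,0,0,0,0,0],[1,0,0,0,0,0,0],[1,0,0,0,0,0,0]]}}

```text
time_s: 15.85
eef_pos: [623.6, -145.2, 110.1]
ee_rot: [0.482, 0.522, 0.476, -0.518]
force: [-10.3, 3.1, 31.2]
grip_width: 0.0
```

```bash
cat >> h.py <<'E'
def bub(fn):
    C,im=shot('wrist',fn); s=ctrl.sense(); print(s['eef_pos'],s['force'],s['time_s'])
    hsv=cv2.cvtColor(im,cv2.COLOR_RGB2HSV); m=cv2.inRange(hsv,(25,110,40),(50,255,255)); m[:,:270]=0;m[:,360:]=0;m[260:]=0
    ys,xs=np.nonzero(m); c=int(np.median(xs)); print('vial',xs.min(),xs.max(),ys.min(),ys.max())
    st=im[:,c-4:c+5].astype(float).mean(1); sat=hsv[:,c-4:c+5,1].mean(1)
    for r in range(ys.min()-4,ys.max()+5,3): print(r,st[r].astype(int),int(sat[r]),end=' | ')
    return C,im
E
python3 - <<'E'
from h import *
bub('w9.png')
E
```

```text
[ 623.64 -145.16  110.07] [-10.47   3.01  31.52] 15.9
vial 290 325 28 188
24 [90 82 72] 53 | 27 [102  97  73] 73 | 30 [162 166  74] 141 | 33 [187 191  86] 140 | 36 [185 189  85] 140 | 39 [184 189  84] 142 | 42 [186 190  85] 140 | 45 [186 190  85] 140 | 48 [186 191  84] 142 | 51 [179 183  81] 141 | 54 [175 179  80] 140 | 57 [169 173  76] 142 | 60 [170 173  78] 139 | 63 [169 173  77] 140 | 66 [168 172  75] 143 | 69 [170 173  77] 141 | 72 [168 171  75] 142 | 75 [168 172  75] 143 | 78 [169 172  76] 141 | 81 [168 172  76] 142 | 84 [169 174  76] 142 | 87 [156 159  72] 139 | 90 [102 101  55] 116 | 93 [169 173  76] 142 | 96 [168 171  75] 143 | 99 [168 172  74] 145 | 102 [168 172  75] 142 | 105 [167 172  74] 144 | 108 [167 172  76] 141 | 111 [168 172  75] 143 | 114 [152 154  71] 136 | 117 [201 205 201] 5 | 120 [201 205 200] 6 | 123 [200 205 199] 7 | 126 [200 204 198] 7 | 129 [200 204 198] 8 | 132 [200 204 198] 7 | 135 [200 205 197] 9 | 138 [200 204 197] 9 | 141 [200 205 197] 10 | 144 [201 206 198] 9 | 147 [140 143  90] 93 | 150 [163 167  70] 148 | 153 [116 118  52] 141 | 156 [111 114  51] 140 | 159 [109 112  49] 142 | 162 [111 112  50] 139 | 165 [110 111  50] 139 | 168 [109 111  51] 137 | 171 [110 112  50] 139 | 174 [109 111  51] 136 | 177 [109 110  51] 137 | 180 [108 109  48] 141 | 183 [109 110  51] 137 | 186 [104 105  49] 136 | 189 [92 85 69] 62 | 192 [94 85 76] 49 |
```

Pressed, the bubble sits about 6.9 mm towards the foot (row 131, hinge-side line at row 90). The knob therefore needs about 0.93 rad anticlockwise. I lift off and go to the knob.

Emit:
{"name": "carry_out", "arguments": {"deltas": [[1,-30,0,0,0,0,0],[0,-65,0,0,10,0,0],[-1,-100,-40,10,20,0,0],[-1,-100,-85,22,30,0,0],[-1,-100,-126,33,40,0,0]]}}

```text
time_s: 16.52
eef_pos: [492.4, -167.1, 204.4]
ee_rot: [0.271, 0.655, 0.269, -0.652]
force: [0.3, -0.6, 0.3]
grip_width: 0.846
```

Emit:
{"name": "carry_out", "arguments": {"deltas": [[-1,0,0,0,10.2,0,0],[-1,0,0,0,20.4,0,0],[-1,0,0,0,30.6,0,0],[-1,0,0,0,40.8,0,0],[-1,0,0,0,51,0,0]]}}

```text
time_s: 17.15
eef_pos: [493.7, -166.9, 204.1]
ee_rot: [-0.038, 0.708, -0.037, -0.705]
force: [-0.2, 0.0, -0.2]
grip_width: 0.999
```

```bash
python3 - <<'E'
from h import *
viewer.capture('wrist')
C,im=shot('wrist','w10.png');s=ctrl.sense(); print(s['eef_pos'],s['force'],yaw()[0],s['joints'],s['time_s'],proj(C,[s['eef_pos'][0],s['eef_pos'][1],145]))
E
```

```text
[ 493.76 -166.94  204.08] [-0.44 -1.18  0.29] -95.83612850311822 [-0.55  0.3   1.52  0.    1.32  1.12] 17.25 (np.float64(314.8371158197159), np.float64(212.47086373182356))
```

View pics/w10.png

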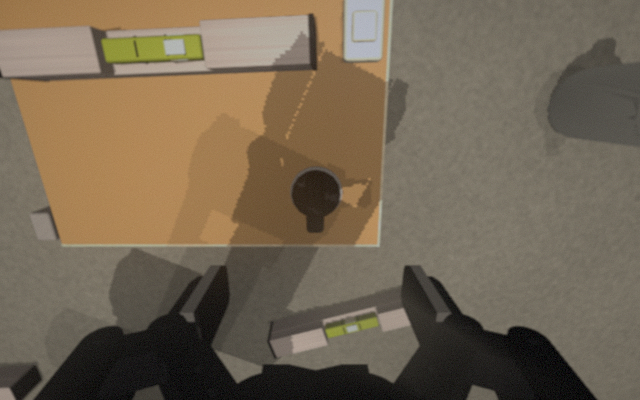

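The knob disc is centred at (316,192), and its bar lies along image vertical with the near end at row ~230. The latch is at (364,30).

```bash
python3 - <<'E'
from h import *
C=cam('wrist'); im=cv2.imread('pics/w10.png')
print('disc',ray(C,316,192,113),'edge corner',ray(C,379,246,103),ray(C,62,246,92),ray(C,392,0,103), 'bar end top',ray(C,315,214,146),ray(C,315,231,146),ray(C,315,231,125))
g=cv2.cvtColor(im,6)
for r in range(150,240,6): print(r,''.join('#' if v<40 else ('+' if v<60 else '.') for v in g[r,280:352:2]))
E
```

```text
disc [ 501.24 -168.66  113.  ] edge corner [ 437.85 -223.86  103.  ] [464.7   93.99  92.  ] [ 642.85 -240.82  103.  ] bar end top [ 492.85 -166.95  146.  ] [ 478.39 -165.47  146.  ] [ 469.36 -164.53  125.  ]
150 ....................................
156 ....................................
162 ....................................
168 ....................................
174 ............++#########++...........
180 ........+##++####+#+######++........
186 .......+#+++++###++####+#+###+......
192 ......+++##+##+##++####++####+......
198 .......##+++++#+##+++#++++++++......
204 .......++++++++++##+##++##+##.......
210 ..........++#++++++++#+++#+.........
216 ..............+#+##+++..............
222 ..............++++++++..............
228 ..............++++++++..............
234 ....................................
```

Emit:
{"name": "carry_out", "arguments": {"deltas": [[-1,25,0,-5,0,0,0],[-1,50,0,-5,0,0,0],[-1,75,0,-5,0,0,0],[-1,90,0,-5,0,0,0],[-1,94,0,-5,0,0,0]]}}

```text
time_s: 17.88
eef_pos: [499.0, -167.4, 109.7]
ee_rot: [-0.035, 0.707, -0.035, -0.705]
force: [0.1, 0.3, 0.2]
grip_width: 1.0
```

Emit:
{"name": "carry_out", "arguments": {"deltas": [[1,0,0,0,0,0,0],[1,0,0,0,0,0,0],[1,0,0,0,0,0,0],[1,0,0,0,0,0,0],[1,0,0,0,0,0,0]], "newtons": 40}}

```text
time_s: 18.5
eef_pos: [499.3, -167.3, 110.2]
ee_rot: [-0.036, 0.708, -0.035, -0.705]
force: [1.4, 2.1, -0.4]
grip_width: 0.149
```

The knob is gripped at width 0.149. I turn it anticlockwise, which is negative about tool x.

Emit:
{"name": "carry_out", "arguments": {"deltas": [[1,0,0,0,-9,0,0],[1,0,0,0,-19,0,0],[1,0,0,0,-29,0,0],[1,0,0,0,-39,0,0],[1,0,0,0,-48,0,0]]}}

```text
time_s: 19.12
eef_pos: [499.1, -167.2, 110.0]
ee_rot: [0.257, 0.66, 0.256, -0.658]
force: [0.4, 2.3, -1.2]
grip_width: 0.147
```

Emit:
{"name": "carry_out", "arguments": {"deltas": [[1,0,0,0,-5,0,0],[1,0,0,0,-5,0,0],[1,0,0,0,-5,0,0],[-1,0,0,0,-5,0,0],[-1,0,0,0,-5,0,0]]}}

```text
time_s: 19.75
eef_pos: [499.2, -167.9, 110.4]
ee_rot: [0.284, 0.649, 0.282, -0.647]
force: [0.2, 0.5, -0.2]
grip_width: 0.566
```

Emit:
{"name": "carry_out", "arguments": {"deltas": [[-1,0,0,0,0,0,0],[-1,-10,0,0,0,0,0],[-1,-40,0,0,0,0,0],[-0.5,-75,0,0,0,0,0],[0.5,-90,0,0,0,0,0]]}}

```text
time_s: 20.38
eef_pos: [499.3, -167.9, 202.5]
ee_rot: [0.285, 0.65, 0.282, -0.646]
force: [-0.3, 0.0, -0.2]
grip_width: 0.606
```

```bash
python3 - <<'E'
from h import *
s=ctrl.sense(); print(s['eef_pos'],yaw()[0],s['grip_width']); print(delta([622,-142,150],down(-4.8)))
E
```

```text
[ 499.31 -167.87  202.46] -42.76722785267043 0.6063013020739558
(array([  53.28,   72.16, -102.12]), array([-37.97,  -0.07,  -0.42]))
```

Emit:
{"name": "carry_out", "arguments": {"deltas": [[1,0,14.5,-20.5,-7.6,0,0],[1,10,29,-41,-15.2,0,0],[1,25,43.5,-61.5,-22.8,0,-0.2],[1,40,58,-82,-30.4,0,-0.4],[1,53,72,-102,-38,0,-0.4]]}}

```text
time_s: 21.0
eef_pos: [621.6, -141.3, 146.5]
ee_rot: [-0.478, -0.519, -0.482, 0.519]
force: [0.1, -0.2, -0.0]
grip_width: 0.001
```

Emit:
{"name": "carry_out", "arguments": {"deltas": [[1,12,0,0,0,0,0],[1,24,0,0,0,0,0],[1,32,0,0,0,0,0],[1,37,0,0,0,0,0],[1,40,0,0,0,0,0]]}}

```text
time_s: 21.62
eef_pos: [621.0, -141.7, 108.1]
ee_rot: [0.478, 0.521, 0.48, -0.52]
force: [-3.5, 0.2, 12.3]
grip_width: -0.003
```

Emit:
{"name": "carry_out", "arguments": {"deltas": [[1,1,0,0,0,0,0],[1,2,0,0,0,0,0],[1,3,0,0,0,0,0],[1,3,0,0,0,0,0],[1,3,0,0,0,0,0]]}}

```text
time_s: 22.25
eef_pos: [621.5, -141.9, 108.0]
ee_rot: [0.479, 0.521, 0.479, -0.52]
force: [-6.9, 2.0, 17.1]
grip_width: -0.001
```

Emit:
{"name": "carry_out", "arguments": {"deltas": [[1,0,0,0,0,0,0],[1,0,0,0,0,0,0],[1,0,0,0,0,0,0],[1,0,0,0,0,0,0],[1,0,0,0,0,0,0]]}}

```text
time_s: 22.88
eef_pos: [621.5, -141.9, 108.0]
ee_rot: [0.479, 0.521, 0.479, -0.52]
force: [-6.5, 0.8, 17.4]
grip_width: 0.004
```

Emit:
{"name": "carry_out", "arguments": {"deltas": [[1,0,0,0,0,0,0],[1,0,0,0,0,0,0],[1,0,0,0,0,0,0],[1,0,0,0,0,0,0],[1,0,0,0,0,0,0]]}}

```text
time_s: 23.5
eef_pos: [621.5, -141.8, 108.0]
ee_rot: [0.479, 0.521, 0.479, -0.52]
force: [-7.9, 0.6, 17.4]
grip_width: -0.001
```

```bash
python3 - <<'E'
from h import *
bub('w11.png')
E
```

```text
[ 621.5  -141.85  107.98] [-6.81  1.29 16.98] 23.55
vial 295 329 37 194
33 [89 80 70] 54 | 36 [119 114  83] 76 | 39 [168 172  74] 145 | 42 [188 192  87] 139 | 45 [188 192  86] 140 | 48 [188 192  86] 140 | 51 [188 193  88] 138 | 54 [178 182  83] 138 | 57 [172 176  79] 140 | 60 [170 173  77] 141 | 63 [170 174  78] 140 | 66 [170 173  77] 142 | 69 [170 173  78] 140 | 72 [169 173  77] 142 | 75 [170 174  77] 141 | 78 [170 173  76] 142 | 81 [169 173  76] 141 | 84 [169 173  75] 143 | 87 [170 173  76] 142 | 90 [169 173  76] 142 | 93 [170 173  76] 142 | 96 [119 118  63] 119 | 99 [150 153  70] 138 | 102 [167 172  74] 144 | 105 [168 172  75] 144 | 108 [168 172  74] 144 | 111 [173 175 132] 62 | 114 [200 205 201] 5 | 117 [200 204 199] 6 | 120 [200 205 199] 7 | 123 [199 204 198] 7 | 126 [200 205 199] 7 | 129 [200 204 197] 7 | 132 [200 204 197] 9 | 135 [199 204 196] 9 | 138 [200 204 196] 9 | 141 [196 200 187] 16 | 144 [151 155  69] 140 | 147 [103 103  56] 117 | 150 [163 167  70] 148 | 153 [158 162  69] 146 | 156 [112 113  50] 142 | 159 [110 112  50] 141 | 162 [109 111  49] 141 | 165 [109 111  49] 142 | 168 [109 111  48] 144 | 171 [109 110  49] 140 | 174 [107 109  48] 141 | 177 [107 109  48] 141 | 180 [108 110  50] 138 | 183 [107 109  49] 140 | 186 [107 108  49] 139 | 189 [108 109  49] 138 | 192 [106 107  49] 137 | 195 [91 84 62] 79 | 198 [93 84 75] 50 |
```

View pics/w11.png

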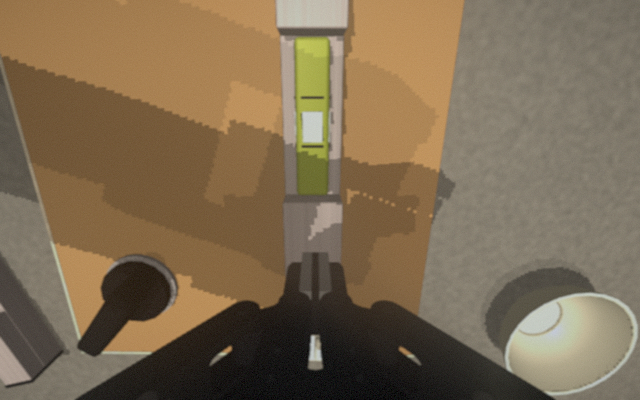

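With the level pressed, the lines are at rows 97 and 147 and the bubble spans rows 111–142, which is about 2.1 mm from centre, between its lines. I add a little press for margin and check again.

Emit:
{"name": "carry_out", "arguments": {"deltas": [[1,0.5,-0.2,0,0,0,0],[1,1,-0.5,0,0,0,0],[1,1.5,-0.8,0,0,0,0],[1,1.5,-0.8,0,0,0,0],[1,1.5,-0.8,0,0,0,0]]}}

```text
time_s: 24.18
eef_pos: [621.2, -141.9, 107.7]
ee_rot: [0.479, 0.521, 0.478, -0.52]
force: [-7.6, 2.2, 23.6]
grip_width: 0.004
```

Emit:
{"name": "carry_out", "arguments": {"deltas": [[1,0,0,0,0,0,0],[1,0,0,0,0,0,0],[1,0,0,0,0,0,0],[1,0,0,0,0,0,0],[1,0,0,0,0,0,0]]}}

```text
time_s: 24.8
eef_pos: [621.3, -141.9, 107.7]
ee_rot: [0.479, 0.521, 0.478, -0.52]
force: [-8.0, 2.3, 23.7]
grip_width: 0.002
```

Emit:
{"name": "carry_out", "arguments": {"deltas": [[1,0,0,0,0,0,0],[1,0,0,0,0,0,0],[1,0,0,0,0,0,0],[1,0,0,0,0,0,0],[1,0,0,0,0,0,0]]}}

```text
time_s: 25.42
eef_pos: [621.2, -141.9, 107.7]
ee_rot: [0.479, 0.521, 0.478, -0.52]
force: [-7.0, 1.9, 23.1]
grip_width: -0.002
```

```bash
python3 - <<'E'
from h import *
bub('w12.png')
E
```

```text
[ 621.24 -141.9   107.68] [-7.27  2.16 23.65] 25.475
vial 295 329 37 194
33 [88 80 71] 51 | 36 [118 114  76] 90 | 39 [172 176  78] 142 | 42 [188 192  88] 138 | 45 [189 193  88] 138 | 48 [188 192  88] 138 | 51 [187 191  86] 140 | 54 [176 180  82] 139 | 57 [172 175  79] 139 | 60 [171 175  79] 139 | 63 [170 173  77] 140 | 66 [170 174  77] 141 | 69 [169 173  77] 141 | 72 [170 174  78] 140 | 75 [170 174  78] 140 | 78 [170 173  76] 142 | 81 [169 173  76] 142 | 84 [169 173  75] 143 | 87 [169 173  76] 142 | 90 [170 173  76] 143 | 93 [171 174  77] 141 | 96 [112 111  59] 120 | 99 [151 155  71] 137 | 102 [169 173  76] 142 | 105 [169 173  75] 143 | 108 [168 172  74] 145 | 111 [190 194 182] 16 | 114 [200 204 201] 5 | 117 [200 205 201] 6 | 120 [200 204 200] 6 | 123 [201 205 200] 7 | 126 [201 204 199] 6 | 129 [200 204 198] 7 | 132 [200 205 198] 8 | 135 [200 204 198] 8 | 138 [200 204 197] 8 | 141 [179 184 161] 30 | 144 [149 152  64] 146 | 147 [103 102  55] 118 | 150 [162 166  70] 147 | 153 [154 158  67] 146 | 156 [111 113  51] 139 | 159 [109 111  49] 141 | 162 [109 110  49] 141 | 165 [109 111  50] 140 | 168 [109 111  48] 143 | 171 [108 110  49] 141 | 174 [108 110  50] 138 | 177 [108 110  48] 142 | 180 [107 109  48] 142 | 183 [107 108  48] 140 | 186 [106 108  47] 142 | 189 [107 107  49] 138 | 192 [107 107  50] 136 | 195 [90 85 62] 79 | 198 [92 83 73] 51 |
```

```bash
python3 - <<'E'
from h import *
print(order.finish_job()); s=ctrl.sense(); print(s['force'],s['time_s'])
E
```

```text
the job is handed in; nothing more can be done
None
the job is handed in; nothing more can be done
```

The job is handed in. The level lies upright on the shelf along the hinge-to-foot line, with the arm still pressing it down and the bubble between its lines.

- **Level:** of the three look-alikes I took the farthest, about 559 mm from the base. I laid it near the lay spot and let go.
- **Bubble and knob:** pressed for the first time, the bubble stood about 6.9 mm towards the foot. I turned the knob about 0.9 rad anticlockwise and pressed again.
- **Last checks at 25.5 s:** the push was a steady 23.6 N down on the foot-end block. The bubble read about 1.9 mm from centre (limit 4.5 mm), and the shelf slope worked out from it was about 0.003 rad. Only the shut fingertips touched the level. I did not measure the foot's load directly; the pressed shelf had stopped yielding, so it was bearing.
- **What disagreed:**
  - The fingertips made contact with the reported TCP about 23 mm lower than expected.
  - The grip width of 0.17 suggests I held the level by its vial rather than across the 30 mm bar; it did not slip.
  - The knob turn moved the bubble about 4.8 mm, where 6.8 mm was expected.
- **Not checked:** I did not remeasure the tin, brush and sprayer at the end. The arm never went near them and the force readings showed no unplanned contact.

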